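# Stand up the fallen cleaner bottle and take off its safety cap

### The arm

A 7-joint arm with a two-finger parallel gripper is mounted at the origin on a cart in front of the work surface, level with it; the furniture and walls round the work are solid. World frame = base frame: x ahead of the robot, y to its left, z up, the work surface at z = 0. Lengths are in m, angles in rad, forces in N, time in s.
With the tool pointing down it reaches from about 0.35 to 0.9 m from the base axis. Payload 7.2 kg.
Tool frame: the origin (TCP) lies on the centre line of the jaws, within the pads' length; the fingertips stand 17 mm ahead of it and the grasp point (between the pads) lies 2 mm behind it (tip_extent is the z of the fingertips in the tool frame, in m); z points along the fingers, y is the line along which they close (so a half turn about z gives the same grasp; the last joint's range is limited). The gripper opens to 88 mm and grips with 3 to 60 N. Pads are 20 mm wide; open, the fingers measure 115 mm over their backs; the gripper's body (75 mm by 178 mm) begins 61 mm behind the grasp point.
Start: joints at [1.189, 0.411, -0.013, 1.596, 0.006, 1.134, -0.082], TCP at [0.193, -0.594, 0.24] pointing down, gripper open.
Joint ranges: [-2.95, 2.95], [-0.29, 1.99], [-1.47, 1.44], [0.14, 2.54], [-1.03, 4.17], [0.13, 1.85], [-2.86, 2.86]. Speed limits (rad/s): [2.39, 2.39, 3.01, 3.01, 3.14, 3.14, 3.14].

### API

Orientations are given as a rotation vector (axis times angle).
In Python, from workcell import * gives the robot as it stands.
- The arm moves only by the tool drive_tool, never from a script. Its argument "steps" is a list of rows, each a list of 6 numbers: the shift along the world's x, y, z in cm, then the turn, a rotation vector about the world's x, y, z in degrees. A call has 1 to 8 rows; each row shifts and turns the commanded pose from where the row before left it; what a row does not reach is not made up. A row lasts 1/8 s, in which the tool goes at most 62.5 mm and 10.7 degrees, less where a joint would pass 70% of its speed; a pose out of reach is approached as far as the arm can. A call is refused whole if a number of a shift passes 6.25 or a number of a turn 10.7, either way. A call with a gripper value outside its range is refused whole. "fingers" is the opening, from -1 (shut) to 1 (fully open), set as the call begins (left out, the last holds). The fingers move at their own pace and stop on an object; the grip force is fixed at half the most. Time passes only in rows, so rows that do not move let the fingers close. It gives the time, the measured TCP pose, the force, the opening and the grip force at its end, in the units of the state.
- get_obs(): the state, without advancing time (a new reading comes with each control period).
- camera(name): name is "scene" or "top" or "wrist"; returns the picture (384x512x3 uint8, red, green, blue); there is no depth.
- camera_model(name): a dict with "fx", "fy", "cx", "cy" (pixels), "origin" and "rotation" of the camera in the world; the wrist camera has in their place "hand_eye" (4x4, takes a point from camera to tool coordinates, whose origin is the TCP and whose axes are the flange's). Camera axes: x right, y down, z forward; pixel columns grow to the right and rows downward; lengths in m; the calibration is good to about 2 mm. A picture is of the moment at which its call begins: read the wrist's pose just before it. camera_model takes no time and is no camera call.
- finish_job(): hands the job in; it is judged then, once.
The state is a dict: "t": time; "qpos": joint angles; "qd": joint speeds; "joint_efforts": joint torques, N m; "tcp_pos": TCP position; "orientation": TCP orientation; "contact_force": force on the tool from outside, world axes, zero at the start; "ft_torque": the same for the moment, N m; "finger_gap": finger opening in m; "finger_force": force on a finger pad.
Only numpy, scipy, OpenCV 4.12 (cv2) and the standard library are available. Lean on these libraries where they do the work, as an engineer would, in place of code of your own. Each camera call takes 0.05 s, during which the arm holds its last target. There are 200 camera calls.

### The job

The square cleaner bottle has toppled over on the range top: stand it upright on the surface, then open its push-and-turn safety cap by pressing the cap down against its spring and, while it is down, twisting it counter-clockwise (seen from above) until it comes free. Lift the cap straight up and finish while still holding it in the gripper, level, about 6 to 8 cm above the position it had on the bottle and over the neck; the bottle must stay standing on its own, and the things around it (salt dredger, tin and small steel pot among them) must stay where they are. The program ends holding the cap: do not put it down.

Things in the scene. Friction and masses are not known exactly. Their poses are not given: they have to be found in the camera images.
- cleaner_bottle: loose white bottle, 0.4-0.65 kg: square body 60x60 mm, 96 high, round shoulder to 111, neck 29 mm diameter to 132; 150 long with cap. Origin: centre of the square base; z axis runs from base to cap (up when upright), x, y normal to the flat sides. Starts lying on a flat side (axis 30 mm high), cap pointing to the robot's left (+y) within 33 degrees. Lugs on the neck at +x and -x lock the cap
- safety_cap: black ribbed cap, 48 mm diameter, 32 high, 40 g. Origin: centre of open lower rim; z to its top. Locked: 118 mm above the bottle's origin, x parallel to the bottle's x, sprung up with 4 N. Pressed 3.5 mm or more (7 N; stops at 7 mm, 10 N) and kept down it turns counter-clockwise: free to lift from 55 degrees, stop at 125, 75 is good. Unpressed or clockwise it drags the bottle round
- neck_bung (a joint): travel in m of the spring bung (16 mm diameter) in the neck under the cap: 0 with the cap locked, +0.007 with the cap pressed fully down, -0.004 with the cap off
- bottle_mouth (a point): centre of the top of the bottle's neck, 132 mm above the bottle's origin
- salt_dredger: bystander: round aluminium salt dredger, 68 mm diameter, 115 mm high; origin at the centre of its underside
- tin: bystander: food tin, 57 mm diameter, 72 mm high; origin at the centre of its underside
- steel_pot: bystander: small open steel pot, 67 mm diameter, 52 mm high; origin at the centre of its underside. It stands below the glass-fronted hot cabinet, which overhangs the surface from about x = 0.70 m at 0.3 m height and up: keep the arm clear of it

How it is judged:
On the way, in this order (a step that is already met when the one before it is completed fails the run):
1. the bottle stands upright on the surface with its cap still on (angle between cleaner_bottle's own z axis and vertical below 0.1 rad and height (world z) of cleaner_bottle below 0.006 m and z of safety_cap in the frame of cleaner_bottle below 0.123 m), for 0.2 s.
2. the cap is pressed down on the standing bottle (value of joint neck_bung above 0.003 m and angle between cleaner_bottle's own z axis and vertical below 0.1 rad), for 0.1 s.
3. the cap is turned past its lugs on the neck (angle between the x axis of safety_cap and the x axis of cleaner_bottle, either way round above 0.8 rad and z of safety_cap in the frame of cleaner_bottle below 0.135 m and angle between cleaner_bottle's own z axis and vertical below 0.1 rad), for 0.05 s.
At the end, for the whole second after the job is handed in: the gripper holds the cap at rest, 40 to 110 mm higher than its locked position on the bottle, within 30 mm sideways of the neck's centre and tilted less than 0.3 rad; the bottle stands on the surface by itself (tilt under 0.1 rad), touched neither by the robot nor by the cap (z of safety_cap in the frame of cleaner_bottle between 0.158 and 0.228 m and horizontal distance between safety_cap and bottle_mouth below 0.03 m and angle between safety_cap's own z axis and vertical below 0.3 rad and contact force between the fingers and safety_cap above 1 N and contact force between each of safety_cap, the arm, the fingers and cleaner_bottle below 0.1 N and linear speed of safety_cap below 0.03 m/s and angle between cleaner_bottle's own z axis and vertical below 0.1 rad and height (world z) of cleaner_bottle below 0.006 m and linear speed of cleaner_bottle below 0.02 m/s); the arm keeps its last pose, push and grip.
It fails at once if the salt dredger is shifted by more than 30 mm or tipped (distance of salt_dredger from where it was at the start of the episode above 0.03 m or angle between salt_dredger's own z axis and vertical above 0.4 rad).
It fails at once if the tin is shifted by more than 30 mm or tipped (distance of tin from where it was at the start of the episode above 0.03 m or angle between tin's own z axis and vertical above 0.4 rad).
It fails at once if the small steel pot is shifted by more than 30 mm or tipped (distance of steel_pot from where it was at the start of the episode above 0.03 m or angle between steel_pot's own z axis and vertical above 0.4 rad).
It also fails if it takes over 58 s, if anything falls off the work surface, if the arm or the gripper's body presses on something with over 40 N, if the wrist force passes 120 N, or if a joint passes its speed limit or range.

## Working session

There is one attempt and no reset: what is moved stays moved. The work goes in short steps, Python scripts to look and compute and a tool call to move; the robot and the scene stay as the last step left them, time stands still between calls to the robot, and variables do not carry over. Pictures are saved under pics/ and viewed, at most 10 in all, crops included, and the job is handed in when it is done.

Besides the shell and the picture viewer there is one more tool, called after "Request:" as a command line: name --pt "numbers of a row" for each row, then --argument value for the rest. drive_tool: Moves the arm, as the interface text tells. Its arguments: {"type":"object","properties":{"steps":{"type":"array"},"fingers":{"type":"number"}},"required":["steps"]}

```bash
mkdir -p pics; ls; python3 - <<'E'
from workcell import *
import cv2,numpy as np
o=get_obs();print({k:np.round(v,3) for k,v in o.items()})
for n in("scene","top"):
    cv2.imwrite(f"pics/{n}0.png",camera(n)[:,:,::-1]);m=camera_model(n);print(n,m)
print(camera_model("wrist"))
E
```

```text
pics
{'t': np.float64(0.0), 'qpos': array([ 1.189,  0.412, -0.013,  1.597,  0.006,  1.134, -0.082]), 'qd': array([-0.001,  0.   , -0.   , -0.003,  0.001, -0.   ,  0.002]), 'joint_efforts': array([-1.0000e-03, -5.8795e+01,  6.4100e-01, -2.9108e+01, -5.4000e-02,
        1.8000e-02,  0.0000e+00]), 'tcp_pos': array([ 0.193, -0.594,  0.239]), 'orientation': array([-3.102e+00, -4.910e-01,  1.000e-03]), 'contact_force': array([-0.377,  0.138,  0.778]), 'ft_torque': array([-0.005, -0.002, -0.033]), 'finger_force': np.float64(0.0), 'finger_gap': np.float64(0.088)}
scene {'fx': 364.361836797931, 'fy': 364.361836797931, 'cx': 257.3270792892658, 'cy': 196.82248199742065, 'origin': array([ 0.23341874, -0.22186155,  0.73018541]), 'rotation': array([-2.32368131,  0.96860229, -0.31525011])}
top {'fx': 358.3821070847393, 'fy': 358.3821070847393, 'cx': 258.56563996636294, 'cy': 184.85232020864282, 'origin': array([0.44123906, 0.1347302 , 0.88981834]), 'rotation': array([-2.12265807,  2.10059592, -0.14377164])}
{'fx': 329.75723012851023, 'fy': 329.75723012851023, 'cx': 260.4255222335814, 'cy': 191.69250178620646, 'hand_eye': array([[ 8.86387070e-05, -9.56440851e-01, -2.91926174e-01,
         7.99355890e-02],
       [ 9.99999923e-01, -2.70468635e-05,  3.92247889e-04,
        -1.33761384e-03],
       [-3.83057592e-04, -2.91926186e-01,  9.56440775e-01,
        -1.44860404e-01],
       [ 0.00000000e+00,  0.00000000e+00,  0.00000000e+00,
         1.00000000e+00]])}
```

View pics/scene0.png

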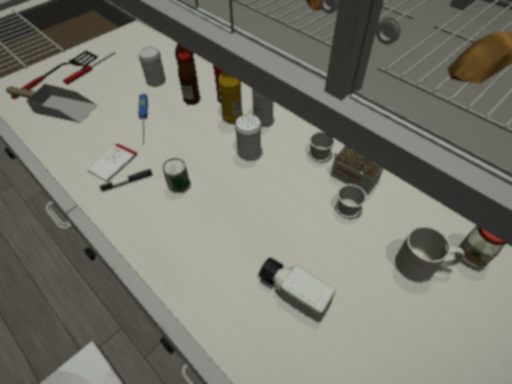

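View pics/top0.png

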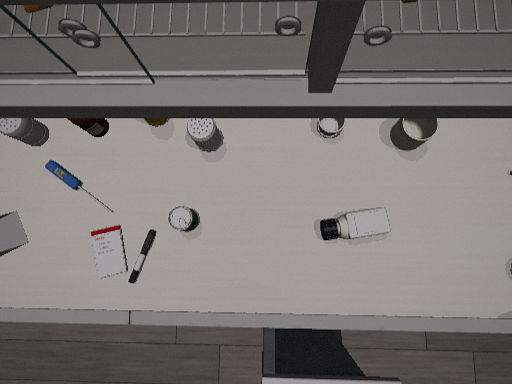

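Scene: bottle around (300,290), cap (271,270). Top: cap at (330,229), body to (390,221). Tin (183,218), pot (330,125), dredger (203,130). Next I'll look at a zoomed crop of both views.

```bash
cat > h.py <<'E'
import numpy as np,cv2
from scipy.spatial.transform import Rotation as R
from workcell import *
def cam(n,o=None):
    m=camera_model(n);K=np.array([[m['fx'],0,m['cx']],[0,m['fy'],m['cy']],[0,0,1]])
    if n!='wrist':
        r=np.asarray(m['rotation']);r=R.from_rotvec(r).as_matrix() if r.shape==(3,) else r
        return K,r,np.array(m['origin'])
    T=np.eye(4);T[:3,:3]=R.from_rotvec(o['orientation']).as_matrix();T[:3,3]=o['tcp_pos'];T=T@m['hand_eye']
    return K,T[:3,:3],T[:3,3]
def ray(c,p): 
    d=c[1]@np.linalg.inv(c[0])@np.array([*p,1.]);return c[2],d/np.linalg.norm(d)
def plane(c,p,z):
    o,d=ray(c,p);return o+d*(z-o[2])/d[2]
def tri(c1,p1,c2,p2):
    o1,d1=ray(c1,p1);o2,d2=ray(c2,p2)
    s=np.linalg.lstsq(np.c_[d1,-d2],o2-o1,rcond=None)[0];a=o1+s[0]*d1;b=o2+s[1]*d2
    return (a+b)/2,np.linalg.norm(a-b)
E
python3 - <<'E'
from h import *
s=cv2.imread('pics/scene0.png');t=cv2.imread('pics/top0.png')
for im,(x,y),n in((s,(250,250),'s'),(t,(310,195),'t')):
    c=im[y:y+80,x:x+100];g=cv2.cvtColor(c,cv2.COLOR_BGR2GRAY);m=(g<55).astype(np.uint8)
    k,_,st,ce=cv2.connectedComponentsWithStats(m);i=1+st[1:,4].argmax();print(n,ce[i]+[x,y],st[i])
a=[cv2.resize(s[250:330,250:350],None,fx=4,fy=4,interpolation=2),cv2.resize(t[195:255,310:410],None,fx=4,fy=4,interpolation=2)]
cv2.imwrite('pics/z0.png',np.vstack(a))
c=cam('top')
for nm,p,z in(('tin',(183,215),.072),('pot',(330,122),.052),('dred',(202,127),.115),('cap',(330,229),.03),('base',(389,221),.03)):print(nm,plane(c,p,z).round(3))
E
```

```text
s [269.17717718 271.21321321] [ 10   9  22  27 333]
t [329.14110429 228.9601227 ] [ 10  24  21  21 326]
tin [0.514 0.341 0.072]
pot [ 0.746 -0.003  0.052]
dred [0.711 0.297 0.115]
cap [ 0.488 -0.001  0.03 ]
base [ 0.509 -0.14   0.03 ]
```

View pics/z0.png

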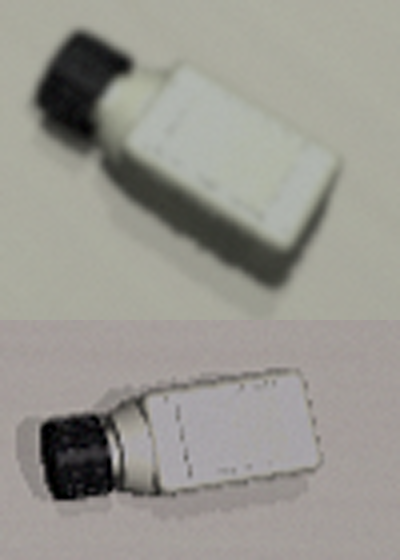

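```bash
python3 - <<'E'
from h import *
cs,ct=cam('scene'),cam('top')
P=[]
for a,b in(((340,158),(300,370)),((285,250),(320,463)),((180,67),(150,397)),((127,150),(157,493))):
    p=(310+b[0]/4-.4,195+(b[1]-320)/4-.4)
    x,e=tri(cs,(250+a[0]/4-.4,250+a[1]/4-.4),ct,p);q=plane(ct,p,.06);P.append(q);print(x.round(4),e.round(4),q.round(4))
P=np.array(P);b=P[:2].mean(0);s=P[2:].mean(0);d=s-b;print('base',b,'sh',s,np.linalg.norm(d),'ang from +y',np.degrees(np.arctan2(-d[0],d[1])))
print('widths',np.linalg.norm(P[0]-P[1]),np.linalg.norm(P[2]-P[3]))
print('cap',tri(cs,(269.2+.8,270.5),ct,(329.3,229)))
print(R.from_rotvec(get_obs()['orientation']).as_matrix().round(3))
E
```

```text
[ 0.5378 -0.1215  0.0597] 0.0012 [ 0.5383 -0.1218  0.06  ]
[ 0.4848 -0.1308  0.0573] 0.0016 [ 0.4853 -0.1305  0.06  ]
[ 0.5205 -0.035   0.0601] 0.0032 [ 0.5219 -0.0359  0.06  ]
[ 0.4693 -0.0415  0.0502] 0.0041 [ 0.4673 -0.0383  0.06  ]
base [ 0.51178322 -0.12612159  0.06      ] sh [ 0.49457469 -0.03712069  0.06      ] 0.09064928959611931 ang from +y 10.943236709224198
widths 0.05364789856634042 0.05461182619680983
cap (array([0.4872632 , 0.00217418, 0.03582228]), np.float64(0.00195950089582215))
[[ 0.951  0.309 -0.001]
 [ 0.309 -0.951  0.001]
 [-0.    -0.001 -1.   ]]
```

Request:
drive_tool --pt "1.93 3.24 -0.1 0 0 5.18" --pt "1.93 3.24 -0.1 0 0 5.18" --pt "1.93 3.24 -0.1 0 0 5.18" --pt "1.93 3.24 -0.1 0 0 5.18" --pt "1.93 3.24 -0.1 0 0 5.18" --pt "1.93 3.24 -0.1 0 0 5.18" --pt "1.93 3.24 -0.1 0 0 5.18" --pt "1.93 3.24 -0.1 0 0 5.18" --fingers 1

```text
t: 1.1
tcp_pos: [0.348, -0.3336, 0.2315]
orientation: [-2.725, -1.563, 0.0]
contact_force: [0.2, -0.0, 0.2]
finger_gap: 0.0878
finger_force: 0.0
```

Request:
drive_tool --pt "1.93 3.24 -0.1 0 0 5.18" --pt "1.93 3.24 -0.1 0 0 5.18" --pt "1.93 3.24 -0.1 0 0 5.18" --pt "1.93 3.24 -0.1 0 0 5.18" --pt "1.93 3.24 -0.1 0 0 5.18" --pt "1.93 3.24 -0.1 0 0 5.18" --pt "1.93 3.24 -0.1 0 0 5.18" --pt "1.93 3.24 -0.1 0 0 5.18"

```text
t: 2.1
tcp_pos: [0.5021, -0.0745, 0.2235]
orientation: [-1.996, -2.426, 0.0]
contact_force: [0.3, -0.5, 0.4]
finger_gap: 0.0877
finger_force: 0.0
```

```bash
python3 - <<'E'
from h import *
o=get_obs();im=camera('wrist');print(o['t'],o['qpos'].round(3),o['tcp_pos'].round(4));print(R.from_rotvec(o['orientation']).as_matrix().round(3))
cv2.imwrite('pics/w1.png',im[:,:,::-1]);np.save('w1.npy',np.r_[o['tcp_pos'],o['orientation']])
E
```

```text
2.1 [ 0.533  0.282 -0.577  1.867  0.177  1.043  0.078] [ 0.5021 -0.0745  0.2235]
[[-0.192  0.981 -0.   ]
 [ 0.981  0.192 -0.   ]
 [-0.    -0.    -1.   ]]
```

View pics/w1.png

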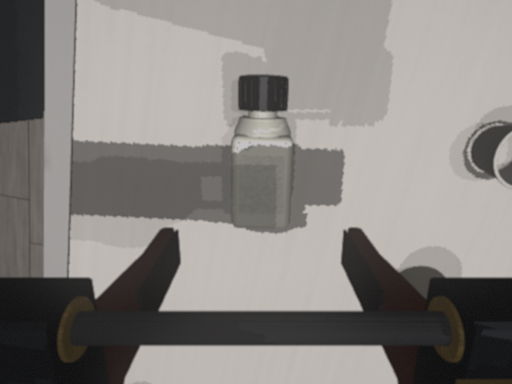

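The wrist view shows the bottle upright in the image: cap at (263,93), body columns 233–292, and it's centred between the fingers at columns 179 and 343. I'll tilt and descend.

Request:
drive_tool --pt "0 0 -1.5 -4.91 -0.95 0" --pt "0 0 -1.5 -4.91 -0.95 0" --pt "0 0 -1.5 -4.91 -0.95 0" --pt "0 0 -1.5 -4.91 -0.95 0" --pt "0 0 -1.5 -4.91 -0.95 0" --pt "0 0 -1.5 -4.91 -0.95 0" --pt "0 0 0 0 0 0"

```text
t: 3.02
tcp_pos: [0.5008, -0.0741, 0.1321]
orientation: [1.716, 2.088, -0.462]
contact_force: [0.3, 0.0, 0.1]
finger_gap: 0.0877
finger_force: 0.0
```

```bash
python3 - <<'E'
from h import *
o=get_obs();print(o['t'],o['qpos'].round(3),o['tcp_pos'].round(4));print(R.from_rotvec(o['orientation']).as_matrix().round(3))
E
```

```text
3.025 [ 0.059  0.407 -0.436  2.074  0.85   0.997 -0.747] [ 0.5008 -0.0741  0.1321]
[[-0.169  0.981  0.094]
 [ 0.85   0.193 -0.49 ]
 [-0.499 -0.003 -0.867]]
```

Request:
drive_tool --pt "0.1 -0.2 -2 0 0 0" --pt "0 0 -2 0 0 0" --pt "0 0 -2 0 0 0" --pt "0 0 -2 0 0 0" --pt "0 0 -1 0 0 0" --pt "0 0 -1 0 0 0" --pt "0 0 0 0 0 0"

```text
t: 3.9
tcp_pos: [0.5026, -0.0783, 0.0335]
orientation: [1.721, 2.082, -0.461]
contact_force: [0.2, -0.1, -0.3]
finger_gap: 0.0879
finger_force: 0.0
```

Request:
drive_tool --pt "0 0 0 0 0 0" --pt "0 0 0 0 0 0" --pt "0 0 0 0 0 0" --pt "0 0 0 0 0 0" --pt "0 0 0 0 0 0" --pt "0 0 0 0 0 0" --pt "0 0 0 0 0 0" --fingers -1

```text
t: 4.78
tcp_pos: [0.5031, -0.0779, 0.034]
orientation: [1.72, 2.081, -0.459]
contact_force: [1.0, 1.2, 5.5]
finger_gap: 0.0603
finger_force: 29.9
```

Request:
drive_tool --pt "0 0 1 0 0 0" --pt "0 0 2 0 0 0" --pt "0 0 2 4.91 0.95 0" --pt "0 0 2 4.91 0.95 0" --pt "0 0 1 4.91 0.95 0" --pt "0 0 0 4.91 0.95 0" --pt "0 0 0 4.91 0.95 0" --pt "0 0 0 4.91 0.95 0"

```text
t: 5.78
tcp_pos: [0.5018, -0.0782, 0.1137]
orientation: [-1.999, -2.419, -0.002]
contact_force: [-0.4, 0.6, -4.8]
finger_gap: 0.0601
finger_force: 29.9
```

Request:
drive_tool --pt "0 0 0 4.91 0.95 0" --pt "0 0 0 4.91 0.95 0" --pt "0 0 0 4.91 0.95 0" --pt "0 0 0 4.91 0.95 0" --pt "0 0 0 4.91 0.95 0" --pt "0 0 0 4.91 0.95 0" --pt "0 0 0 0 0 0"

```text
t: 6.65
tcp_pos: [0.5019, -0.0801, 0.1123]
orientation: [-1.723, -2.077, -0.46]
contact_force: [0.7, -0.0, -4.3]
finger_gap: 0.0602
finger_force: 29.9
```

```bash
python3 - <<'E'
from h import *
o=get_obs();print(o['t'],o['qpos'].round(3),o['tcp_pos'].round(4));print(R.from_rotvec(o['orientation']).as_matrix().round(3))
E
```

```text
6.65 [ 0.915  0.695 -0.796  1.801 -0.008  1.028  0.388] [ 0.5019 -0.0801  0.1123]
[[-0.159  0.983 -0.095]
 [ 0.851  0.185  0.492]
 [ 0.501 -0.003 -0.866]]
```

Request:
drive_tool --pt "0 0 0 4.91 0.95 0" --pt "0 0 0 4.91 0.95 0" --pt "0 0 0 4.91 0.95 0" --pt "0 0 0 4.91 0.95 0" --pt "0 0 0 4.91 0.95 0" --pt "0 0 0 4.91 0.95 0" --pt "0 0 0 0 0 0"

```text
t: 7.52
tcp_pos: [0.5023, -0.0785, 0.112]
orientation: [-1.407, -1.699, -0.807]
contact_force: [0.0, -1.1, -4.6]
finger_gap: 0.06
finger_force: 29.9
```

```bash
python3 - <<'E'
from h import *
o=get_obs();print(o['t'],o['qpos'].round(3),o['tcp_pos'].round(4));print(R.from_rotvec(o['orientation']).as_matrix().round(3))
im=camera('scene');t=camera('top');cv2.imwrite('pics/s2.png',np.vstack([cv2.resize(x[:,:,::-1],None,fx=2.6,fy=2.6,interpolation=2) for x in(im[190:300,200:430],t[150:265,250:480])]))
E
```

```text
7.525 [ 1.048  1.026 -0.856  1.619 -0.188  1.307  0.57 ] [ 0.5023 -0.0785  0.112 ]
[[-0.091  0.982 -0.165]
 [ 0.493  0.188  0.85 ]
 [ 0.865 -0.004 -0.501]]
```

View pics/s2.png

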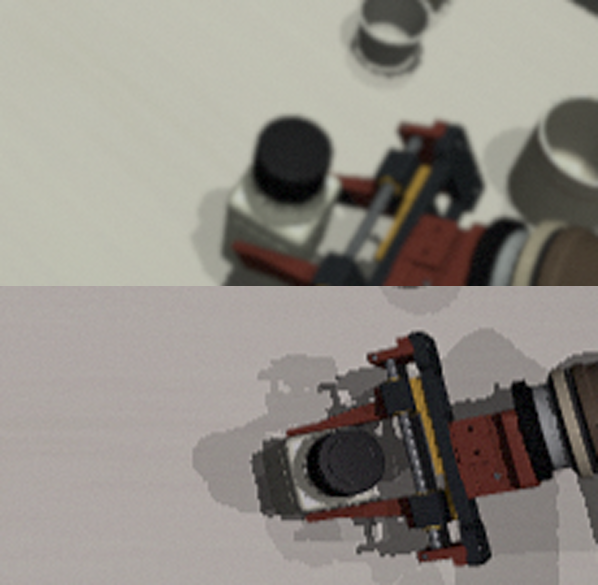

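The bottle is held about upright: the scene crop has the cap top at (293,148) and the top crop has it at (348,462). Now I'll check the axis by triangulation.

```bash
python3 - <<'E'
from h import *
cs,ct=cam('scene'),cam('top')
ps=(200+293/2.6-.3,190+146/2.6-.3);pt=(250+350/2.6-.3,150+(461-286)/2.6-.3)
print(tri(cs,ps,ct,pt),plane(cs,ps,.21),plane(ct,pt,.21))
E
```

```text
(array([ 0.50179059, -0.07321202,  0.21240964]), np.float64(0.00014189586759886329)) [ 0.50297446 -0.07248479  0.21      ] [ 0.50206352 -0.07399744  0.21      ]
```

Request:
drive_tool --pt "0 0 -1.5 0 0 0" --pt "0 0 -2 0 0 0" --pt "0 0 -1.2 0 0 0" --pt "0 0 -0.5 0 0 0" --pt "0 0 0 0 0 0"

```text
t: 8.25
tcp_pos: [0.5026, -0.0779, 0.0614]
orientation: [-1.404, -1.699, -0.81]
contact_force: [0.2, -0.2, -4.3]
finger_gap: 0.06
finger_force: 29.9
```

Request:
drive_tool --pt "0 0 -0.2 0 0 0" --pt "0 0 -0.2 0 0 0" --pt "0 0 0 0 0 0"

```text
t: 8.62
tcp_pos: [0.5027, -0.0782, 0.0577]
orientation: [-1.405, -1.7, -0.81]
contact_force: [-0.3, 0.8, -5.3]
finger_gap: 0.0599
finger_force: 29.9
```

Request:
drive_tool --pt "0 0 -0.2 0 0 0" --pt "0 0 0 0 0 0"

```text
t: 8.88
tcp_pos: [0.5027, -0.0781, 0.0555]
orientation: [-1.405, -1.7, -0.81]
contact_force: [-0.6, -0.6, -4.2]
finger_gap: 0.06
finger_force: 29.9
```

Request:
drive_tool --pt "0 0 -0.2 0 0 0" --pt "0 0 0 0 0 0"

```text
t: 9.12
tcp_pos: [0.5026, -0.0781, 0.0535]
orientation: [-1.405, -1.7, -0.81]
contact_force: [-0.8, -0.3, -5.1]
finger_gap: 0.0596
finger_force: 29.9
```

Request:
drive_tool --pt "0 0 -0.15 0 0 0" --pt "0 0 0 0 0 0"

```text
t: 9.38
tcp_pos: [0.5027, -0.0781, 0.0523]
orientation: [-1.405, -1.7, -0.81]
contact_force: [-0.8, -1.1, -3.8]
finger_gap: 0.06
finger_force: 29.9
```

Request:
drive_tool --pt "0 0 -0.1 0 0 0" --pt "0 0 0 0 0 0"

```text
t: 9.62
tcp_pos: [0.5026, -0.0781, 0.0521]
orientation: [-1.404, -1.699, -0.81]
contact_force: [-2.6, -3.5, 6.6]
finger_gap: 0.0595
finger_force: 29.9
```

Request:
drive_tool --pt "0 0 0 0 0 0" --pt "0 0 0 0 0 0"

```text
t: 9.88
tcp_pos: [0.5026, -0.0781, 0.0521]
orientation: [-1.404, -1.7, -0.81]
contact_force: [-2.4, -4.6, 5.0]
finger_gap: 0.0601
finger_force: 29.9
```

Request:
drive_tool --pt "0 0 0 0 0 0" --pt "0 0 0 0 0 0" --pt "0 0 0 0 0 0" --pt "0 0 0 0 0 0" --pt "0 0 0 0 0 0" --pt "0 0 0 0 0 0" --fingers 1

```text
t: 10.62
tcp_pos: [0.5027, -0.0781, 0.0512]
orientation: [-1.405, -1.7, -0.81]
contact_force: [0.3, 0.4, 0.5]
finger_gap: 0.0877
finger_force: 0.0
```

Request:
drive_tool --pt "0.17 -0.85 0.5 0 0 0" --pt "0.35 -1.7 1 0 0 0" --pt "0.35 -1.7 1 0 0 0" --pt "0.35 -1.7 1 0 0 0" --pt "0.35 -1.7 1 0 0 0" --pt "0.35 -1.7 1 0 0 0" --pt "0 0 0 0 0 0"

```text
t: 11.5
tcp_pos: [0.5226, -0.1734, 0.1067]
orientation: [-1.408, -1.7, -0.811]
contact_force: [-0.0, 1.0, 0.5]
finger_gap: 0.088
finger_force: 0.0
```

```bash
python3 - <<'E'
from h import *
o=get_obs();print(o['t'],o['qpos'].round(3),o['tcp_pos'].round(4))
im=camera('scene');t=camera('top');cv2.imwrite('pics/s3.png',np.vstack([cv2.resize(x[:,:,::-1],None,fx=2.6,fy=2.6,interpolation=2) for x in(im[210:320,180:410],t[150:265,250:480])]))
E
```

```text
11.5 [ 1.064  1.089 -0.806  1.411 -0.143  1.487  0.604] [ 0.5226 -0.1734  0.1067]
```

View pics/s3.png

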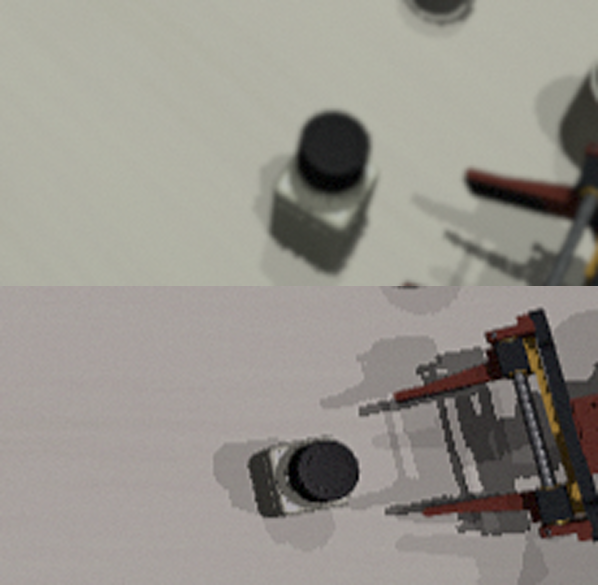

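The bottle stands alone. The cap top is at (334,143) in the scene crop and (328,470) in the top crop.

```bash
python3 - <<'E'
from h import *
cs,ct=cam('scene'),cam('top')
ps=(180+334/2.6-.3,210+142/2.6-.3);pt=(250+328/2.6-.3,150+(470-286)/2.6-.3)
print(tri(cs,ps,ct,pt),plane(cs,ps,.15),plane(ct,pt,.15))
E
```

```text
(array([ 0.49977068, -0.07431849,  0.15192387]), np.float64(0.0006846553155802811)) [ 0.50034804 -0.07365412  0.15      ] [ 0.50020276 -0.07507813  0.15      ]
```

Request:
drive_tool --pt "0 0 2 -4.91 -0.95 0" --pt "0 0 2.5 -4.91 -0.95 0" --pt "0 0 2.5 -4.91 -0.95 0" --pt "0 0 2.5 -4.91 -0.95 0" --pt "0 0 2.5 -4.91 -0.95 0" --pt "0 0 2.3 -4.91 -0.95 0" --pt "0 0 0 -4.91 -0.95 0" --pt "0 0 0 -4.91 -0.95 0"

```text
t: 12.6
tcp_pos: [0.5215, -0.1707, 0.2491]
orientation: [-1.819, -2.204, -0.317]
contact_force: [0.7, 0.5, -1.0]
finger_gap: 0.0877
finger_force: 0.0
```

Request:
drive_tool --pt "0 0 0 -4.91 -0.95 0" --pt "0 0 0 -4.91 -0.95 0" --pt "0 0 0 -4.91 -0.95 0" --pt "0 0 0 -4.91 -0.95 0" --pt "-0.5 1.7 0 0 0 0" --pt "-0.5 1.7 0 0 0 0" --pt "-0.5 1.6 0 0 0 0" --pt "0 0 0 0 0 0"

```text
t: 13.6
tcp_pos: [0.5066, -0.1203, 0.2492]
orientation: [-1.999, -2.423, -0.001]
contact_force: [-0.3, -1.1, -0.2]
finger_gap: 0.0878
finger_force: 0.0
```

```bash
python3 - <<'E'
from h import *
o=get_obs();im=camera('wrist');print(o['t'],o['qpos'].round(3),o['tcp_pos'].round(4));print(R.from_rotvec(o['orientation']).as_matrix().round(3))
cv2.imwrite('pics/w4.png',im[:,:,::-1])
K,r,p=cam('wrist',o)
for q in([.502,-.074,.15],[.502,-.074,.118]):
    c=r.T@(np.array(q)-p);print((K@c/c[2])[:2])
E
```

```text
13.6 [ 0.78   0.324 -0.79   1.796  0.252  1.127  0.098] [ 0.5066 -0.1203  0.2492]
[[-0.19   0.982 -0.   ]
 [ 0.982  0.19   0.001]
 [ 0.001 -0.    -1.   ]]
[267.00310767 140.97923832]
[266.29143802 135.43664522]
```

View pics/w4.png

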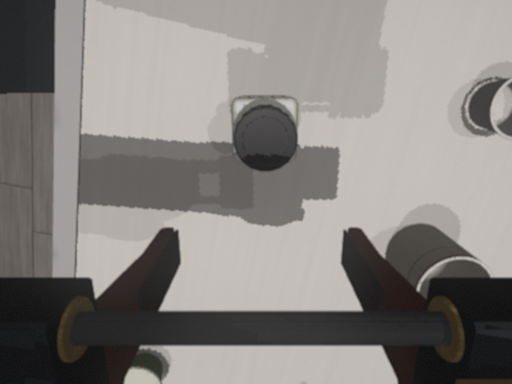

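The cap's top disc is at about (265,138), which puts the centre near (0.501, −0.0735). I'll move over it and descend to TCP z 0.139.

Request:
drive_tool --pt "-0.28 2.3 0 0 0 0" --pt "-0.28 2.35 0 0 0 0" --pt "0 0 -2 0 0 0" --pt "0 0 -3 0 0 0" --pt "0 0 -2.5 0 0 0" --pt "0 0 -2 0 0 0" --pt "0 0 -1.5 0 0 0" --pt "0 0 0 0 0 0"

```text
t: 14.65
tcp_pos: [0.5009, -0.0755, 0.1382]
orientation: [-2.001, -2.42, 0.001]
contact_force: [0.1, -1.2, -0.2]
finger_gap: 0.0881
finger_force: 0.0
```

```bash
python3 - <<'E'
from h import *
o=get_obs();print(o['t'],o['qpos'].round(3),o['tcp_pos'].round(4))
im=camera('scene');t=camera('top');cv2.imwrite('pics/s5.png',np.vstack([cv2.resize(x[:,:,::-1],None,fx=2.6,fy=2.6,interpolation=2) for x in(im[210:320,180:410],t[150:265,250:480])]))
E
```

```text
14.65 [ 0.65   0.436 -0.75   1.951  0.375  0.899 -0.103] [ 0.5009 -0.0755  0.1382]
```

View pics/s5.png

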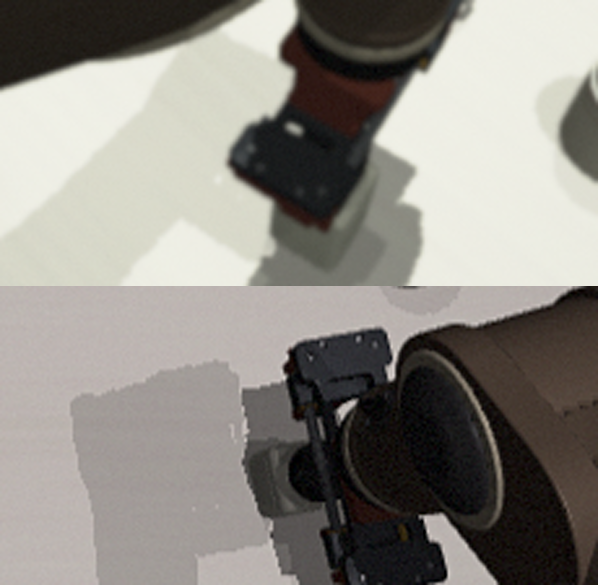

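The bottle is still standing with the gripper around the cap. I'll nudge and close.

Request:
drive_tool --pt "0 0.15 0 0 0 0" --pt "0 0 0 0 0 0" --pt "0 0 0 0 0 0" --pt "0 0 0 0 0 0" --pt "0 0 0 0 0 0" --pt "0 0 0 0 0 0" --pt "0 0 0 0 0 0" --pt "0 0 0 0 0 0" --fingers -1

```text
t: 15.75
tcp_pos: [0.5013, -0.0737, 0.1392]
orientation: [2.001, 2.422, -0.0]
contact_force: [-1.0, -0.0, 2.5]
finger_gap: 0.0478
finger_force: 30.0
```

Request:
drive_tool --pt "0 0 -0.2 0 0 0" --pt "0 0 -0.2 0 0 0" --pt "0 0 -0.1 0 0 0" --pt "0 0 0 0 0 0" --pt "0 0 0 0 0 0"

```text
t: 16.38
tcp_pos: [0.5015, -0.0736, 0.1344]
orientation: [2.001, 2.421, 0.0]
contact_force: [-2.7, 0.2, 8.1]
finger_gap: 0.0477
finger_force: 30.0
```

Request:
drive_tool --pt "0 0 -0.13 0 0 0" --pt "0 0 0 0 0 0" --pt "0 0 0 0 0 4" --pt "0 0 0 0 0 5" --pt "0 0 0 0 0 5" --pt "0 0 0 0 0 5" --pt "0 0 0 0 0 5" --pt "0 0 0 0 0 0"

```text
t: 17.38
tcp_pos: [0.5024, -0.0733, 0.1335]
orientation: [1.451, 2.784, 0.002]
contact_force: [-0.0, -0.3, 7.4]
finger_gap: 0.0477
finger_force: 30.0
```

```bash
python3 - <<'E'
from h import *
o=get_obs();print(o['t'],o['qpos'].round(3),o['tcp_pos'].round(4),o['ft_torque'].round(3))
E
```

```text
17.375 [ 0.712  0.473 -0.845  1.952  0.446  0.91   0.251] [ 0.5024 -0.0733  0.1335] [ 0.033 -0.024  0.028]
```

Request:
drive_tool --pt "0 0 -0.05 0 0 6" --pt "0 0 0 0 0 6" --pt "0 0 0 0 0 6" --pt "0 0 0 0 0 7" --pt "0 0 0 0 0 7" --pt "0 0 0 0 0 7" --pt "0 0 0 0 0 7" --pt "0 0 0 0 0 6"

```text
t: 18.38
tcp_pos: [0.5021, -0.0732, 0.1329]
orientation: [0.08, 3.139, 0.001]
contact_force: [-1.6, 0.3, 8.5]
finger_gap: 0.0479
finger_force: 30.0
```

Request:
drive_tool --pt "0 0 0 0 0 0" --pt "0 0 0 0 0 0"

```text
t: 18.62
tcp_pos: [0.5021, -0.0732, 0.1329]
orientation: [0.086, 3.139, 0.001]
contact_force: [-0.7, 1.2, 7.1]
finger_gap: 0.0479
finger_force: 30.0
```

```bash
python3 - <<'E'
from h import *
o=get_obs();print(o['t'],o['qpos'].round(3),o['tcp_pos'].round(4),o['ft_torque'].round(3));print(R.from_rotvec(o['orientation']).as_matrix().round(3))
E
```

```text
18.625 [ 0.851  0.567 -1.059  1.945  0.597  0.983  1.024] [ 0.5021 -0.0732  0.1329] [0.038 0.09  0.038]
[[-0.999  0.055  0.002]
 [ 0.055  0.999  0.001]
 [-0.002  0.001 -1.   ]]
```

Request:
drive_tool --pt "0 0 0.3 0 0 0" --pt "0 0 0.4 0 0 0" --pt "0 0 0.5 0 0 0" --pt "0 0 0.3 0 0 0" --pt "0 0 0 0 0 0"

```text
t: 19.25
tcp_pos: [0.5011, -0.0737, 0.1473]
orientation: [-0.086, -3.14, 0.0]
contact_force: [0.3, -0.4, -0.8]
finger_gap: 0.0476
finger_force: 30.0
```

Request:
drive_tool --pt "0 0 0.8 0 0 0" --pt "0 0 1.2 0 0 0" --pt "0 0 1.5 0 0 0" --pt "0 0 1.5 0 0 0" --pt "0 0 0.8 0 0 0" --pt "0 0 0.4 0 0 0" --pt "0 0 0 0 0 0" --pt "0 0 0 0 0 0"

```text
t: 20.25
tcp_pos: [0.501, -0.0736, 0.2089]
orientation: [-0.086, -3.14, -0.0]
contact_force: [0.5, 0.1, -0.6]
finger_gap: 0.0474
finger_force: 30.0
```

```bash
python3 - <<'E'
from h import *
im=camera('scene');t=camera('top');w=camera('wrist');cv2.imwrite('pics/s6.png',np.hstack([np.vstack([cv2.resize(x[:,:,::-1],(400,200)) for x in(im[210:325,180:410],t[150:265,250:480])]),cv2.resize(w[:,:,::-1],(400,400))]))
E
```

```text
(no output)
```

View pics/s6.png

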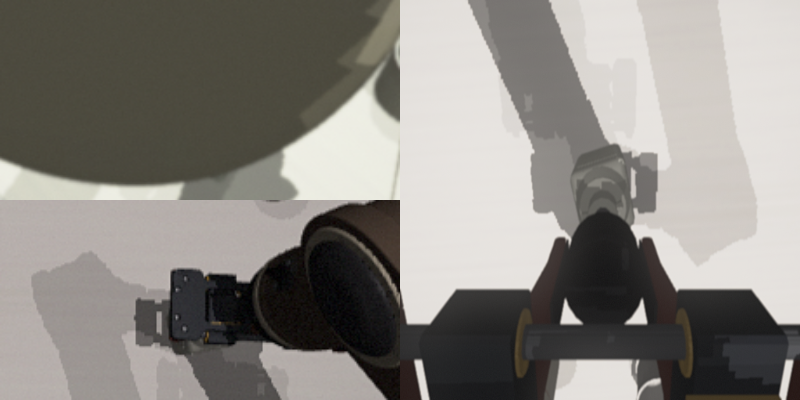

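The wrist view shows the cap in the fingers at (605,270) and the bottle standing beneath with its open neck at (603,195). Handing in.

```bash
python3 -c "
from workcell import *
print(finish_job())"
```

```text
the job is handed in; nothing more can be done
None
```

The bottle is upright and standing on its own, and its safety cap is off, held level in the gripper about 7 cm above its locked position and over the neck; I handed the job in at about 20 s of the 58 s allowed. The hand-in gave no verdict, and I did not measure the dredger, tin and pot again at the end, though I planned no contact with them.

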